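# Lock a fresh filter cartridge into the bench fume extractor

### The arm

A 6-joint arm with a two-finger parallel gripper is mounted at the origin on the work surface. World frame = base frame: x ahead of the robot, y to its left, z up, the work surface at z = 0. Lengths are in mm, angles in rad, forces in N, time in s.
With the tool pointing down it reaches from about 275 to 825 mm from the base axis. Payload 5.2 kg.
Tool frame: the origin (TCP) lies midway between the tips of the shut fingers; the grasp point (between the pads) lies 19 mm behind it; z points along the fingers, y is the line along which they close (so a half turn about z gives the same grasp; the last joint's range is limited). The gripper opens to 93 mm and grips with 3 to 60 N. Pads are 15 mm wide; open, the fingers measure 128 mm over their backs; the gripper's body (75 mm by 188 mm) begins 65 mm behind the grasp point.
Start: joints at [-1.467, 0.259, 1.535, -0, 1.348, -0.203], TCP at [166.126, -524.316, 218.653] pointing down, gripper open.
Joint ranges: [-3.14, 3.14], [-0.91, 2.08], [0.19, 2.58], [-1.22, 4.36], [0.22, 2.71], [-3.12, 3.12]. Speed limits (rad/s): [2.57, 2.57, 3.14, 3.14, 3.14, 3.14].

### API

Orientations are given as a unit quaternion [w, x, y, z].
In Python, from cell import env gives the robot as it stands. The module is installed in compiled form; this text tells all that it offers.
- The arm moves only by the tool play_rows, never from a script. Its argument "deltas" is a list of rows, each a list of 7 numbers: the finger opening in cm, from 0 to 9.3, then the shift along the world's x, y, z in cm, then the turn, a rotation vector about the world's x, y, z in rad. A call has 1 to 20 rows; each row shifts and turns the commanded pose from where the row before left it; what a row does not reach is not made up. A row lasts 1/12 s, in which the tool goes at most 41.7 mm and 7.16 degrees, less where a joint would pass 70% of its speed; a pose out of reach is approached as far as the arm can. A call with a gripper value outside its range is refused whole. The fingers move at their own pace and stop on an object; "force" is the grip in N (left out, the last holds). Time passes only in rows, so rows that do not move let the fingers close. It gives the time, the measured TCP pose, the force, the opening and the grip force at its end, in the units of the state.
- env.read_state(): the state, without advancing time (a new reading comes with each control period).
- env.capture(name): name is "scene" or "top"; returns the picture (480x640x3 uint8, blue, green, red); there is no depth.
- env.camera_params(name): a dict with "fx", "fy", "cx", "cy" (pixels), "T" (4x4, takes a point from camera to world coordinates). Camera axes: x right, y down, z forward; pixel columns grow to the right and rows downward; lengths in mm; the calibration is good to about 2 mm. A picture is of the moment at which its call begins. camera_params takes no time and is no camera call.
- env.hand_in(): hands the job in; it is judged then, once.
The state is a dict: "clock": time; "qpos": joint angles; "qd": joint speeds; "tau": joint torques, N m; "ee_pos": TCP position; "ee_rot": TCP orientation; "contact_force": force on the tool from outside, world axes, zero at the start; "ft_torque": the same for the moment, N m; "width": finger opening in mm; "grasp_force": force on a finger pad.
Only numpy, scipy, OpenCV 4.12 (cv2) and the standard library are available. Lean on these libraries where they do the work, as an engineer would, in place of code of your own. Each camera call takes 0.05 s, during which the arm holds its last target. There are 200 camera calls.

### The job

Fit the fresh filter cartridge (white, green band) to the fume extractor: line its two lugs up with the slots in the collar, push it down against the spring, twist it clockwise (seen from above) to the stop, let it rise into its lock, and let go. Leave the spent cartridge (grey, red band), the phone and the brush where they are.

Things in the scene. Friction and masses are not known exactly. Their poses are not given: they have to be found in the camera images.
- fresh: Fresh filter cartridge, loose, standing upright: white cylinder 60 mm diameter with a green band, 119 mm tall with its fin, 0.18 to 0.28 kg. Origin: centre of its underside; z up its axis. The lowest 5 mm are tapered. Two bayonet lugs at +x and -x; a black stripe runs up the shell above each. A half turn about z gives the same fit.
- fin (a point): Centre of the black upright grip fin on the fresh cartridge's flat top: 56 mm long (along the cartridge's x, directly over the lugs), 14 mm thick (y), 34 mm tall, from 85 to 119 mm above the cartridge's underside. This point is 102 mm up.
- lug (a point): Outer face of the fresh cartridge's +x lug, at mid height, 38 mm from the axis and 14 mm up. Black; each lug is 14 mm wide and 8 mm tall, from 10 to 18 mm above the underside. The other lug is opposite.
- spent: Spent cartridge, loose, upright: the same shape and frame but grey with a red band. Not to be used or moved.
- extractor: Fume extractor, fixed to the bench: dark and teal box 180 (x) by 170 (y) mm, its lid 70 mm high; origin at the centre of its underside, z up. A grey bayonet collar lies in the middle of the lid. When the cartridge is locked its x axis lies along the extractor's x axis (either way round) and its underside is 55 mm above the extractor's origin.
- collar (a point): Centre of the collar's bore, at its top face, 78 mm above the bench. Collar 120 mm diameter, 8 mm thick, bore 63 mm (cartridge 60). With the cartridge's underside pressed more than 26 mm below this point the lugs are clear under the collar and it can be turned clockwise. Locked, its underside is 23 mm below.
- slot (a point): Point in one of the collar's two opposite lug slots, 50 mm from the bore's axis, at the top face; 60 degrees counter-clockwise (from above) from the extractor's x axis. Slots are 19 mm wide, cut out from the bore through the collar, each with a white bar on the lid outside it. Walls below stop the lugs from turning counter-clockwise.
- lock (a point): Lock position (red bar on the collar's top; another opposite), 50 mm from the axis, on the extractor's x axis, 60 degrees clockwise from the slot. The lugs meet a stop 2 degrees past it. From 5 degrees before it up to the stop the collar has 3 mm deep pockets beneath: when the push is eased the spring lifts the lugs into them.
- seal_plate (a joint): Sprung black plate under the bore, metres pushed down: 0 at rest, when its top is 14 mm below the collar's top face; 0.017 fully down; 0.6 N per mm. The cartridge's underside pushes it: 0.012 just clears the collar for turning, about 0.015 is a good depth to turn at, 0.009 when locked.
- phone: Black phone lying flat, 148 x 72 x 8 mm, loose bystander; origin at the centre of its underside.
- brush: Cleaning brush lying on the bench along its x axis, 170 mm long, loose bystander.

How it is judged (in metres and radians):
On the way, in this order (a step that is already met when the one before it is completed fails the run):
1. the fresh cartridge is lifted off the bench (height (world z) of fresh above 0.03 m), for 0.1 s.
2. its lugs have passed down through the slots of the collar (z of fresh in the frame of extractor below 0.0535 m and horizontal distance between fresh and extractor below 0.004 m), for 0.1 s.
At the end, for the whole second after the job is handed in: The fresh cartridge is locked in the extractor and at rest: its axis within 4 mm of the collar's and upright within 0.09 rad, its lugs turned to the lock marks within 0.16 rad, and risen into the pockets (origin 53.3 to 57.5 mm above the extractor's origin; 55 nominal) (z of fresh in the frame of extractor between 0.0533 and 0.0575 m and horizontal distance between fresh and extractor below 0.004 m and angle between the x axis of fresh and the x axis of extractor, either way round below 0.16 rad and angle between fresh's own z axis and vertical below 0.09 rad and linear speed of fresh below 0.02 m/s); the robot touches nothing.
It fails at once if the spent cartridge is moved by more than 20 mm or knocked over (distance of spent from where it was at the start of the episode above 0.02 m or angle between spent's own z axis and vertical above 0.4 rad).
It fails at once if the phone is moved by more than 20 mm or knocked over (distance of phone from where it was at the start of the episode above 0.02 m or angle between phone's own z axis and vertical above 0.4 rad).
It fails at once if the brush is moved by more than 20 mm (distance of brush from where it was at the start of the episode above 0.02 m).
It also fails if it takes over 48 s, if anything falls off the work surface, if the arm or the gripper's body presses on something with over 40 N, if the wrist force passes 120 N, or if a joint passes its speed limit or range.

## Working session

There is one attempt and no reset: what is moved stays moved. The work goes in short steps, Python scripts to look and compute and a tool call to move; the robot and the scene stay as the last step left them, time stands still between calls to the robot, and variables do not carry over. Pictures are saved under pics/ and viewed, at most 10 in all, crops included, and the job is handed in when it is done.

Besides the shell and the picture viewer there is one more tool, called after "Emit:" as a command line: name --pt "numbers of a row" for each row, then --argument value for the rest. play_rows: Moves the arm, as the interface text tells. Its arguments: {"type":"object","properties":{"deltas":{"type":"array"},"force":{"type":"number"}},"required":["deltas"]}

```bash
mkdir -p pics
cat > h.py <<'E'
import numpy as np, cv2
from cell import env
def ray(cam,u,v,z):
    p=env.camera_params(cam);T=np.array(p["T"])
    d=T[:3,:3]@np.array([(u-p["cx"])/p["fx"],(v-p["cy"])/p["fy"],1]);o=T[:3,3]
    return o+d*(z-o[2])/d[2]
def proj(cam,P):
    p=env.camera_params(cam);T=np.linalg.inv(np.array(p["T"]));c=T[:3,:3]@np.array(P)+T[:3,3]
    return c[0]/c[2]*p["fx"]+p["cx"],c[1]/c[2]*p["fy"]+p["cy"]
E
python3 - <<'E'
from h import *
a=env.capture("scene");b=env.capture("top")
cv2.imwrite("pics/s0.png",a);cv2.imwrite("pics/t0.png",b)
for n in("scene","top"):
    p=env.camera_params(n);print(n,p["fx"],p["cx"],p["cy"],np.round(p["T"],3).tolist())
print(env.read_state())
E
```

```text
scene 548.5598418630609 325.62747758726886 234.03474799566655 [[0.701, 0.579, -0.416, 1067.337], [0.713, -0.577, 0.398, -365.619], [-0.01, -0.576, -0.818, 1073.348], [0.0, 0.0, 0.0, 1.0]]
top 609.1033507617219 321.20555421931925 241.9869287211654 [[-0.01, -0.986, 0.168, 386.931], [-1.0, 0.01, -0.002, 98.447], [0.0, -0.168, -0.986, 1334.425], [0.0, 0.0, 0.0, 1.0]]
{'clock': 0.1, 'qpos': array([-1.46678750e+00,  2.59287415e-01,  1.53598794e+00,  9.04422121e-06,
        1.34800066e+00, -2.02833922e-01]), 'qd': array([-2.40975161e-04, -7.74872630e-04, -2.42663342e-03,  9.55552793e-05,
       -4.25760468e-04,  1.30248387e-03]), 'tau': array([ 1.66326634e-03, -4.38213229e+01, -2.84642780e+01,  7.19750812e-02,
        3.61857412e-02, -5.68146277e-05]), 'ee_pos': array([ 166.08238567, -523.79981028,  217.8857989 ]), 'ee_rot': array([-8.40436587e-04,  9.88253811e-01,  1.52819164e-01,  4.59768290e-05]), 'contact_force': array([ 0.14612642, -0.00076536, -0.18313832]), 'ft_torque': array([-0.00743832,  0.02068459, -0.02348888]), 'grasp_force': 0.0, 'width': 92.94823934484803}
```

View pics/t0.png

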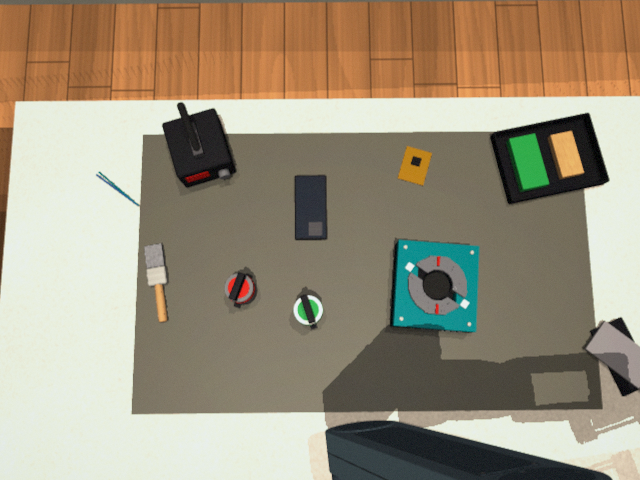

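View pics/s0.png

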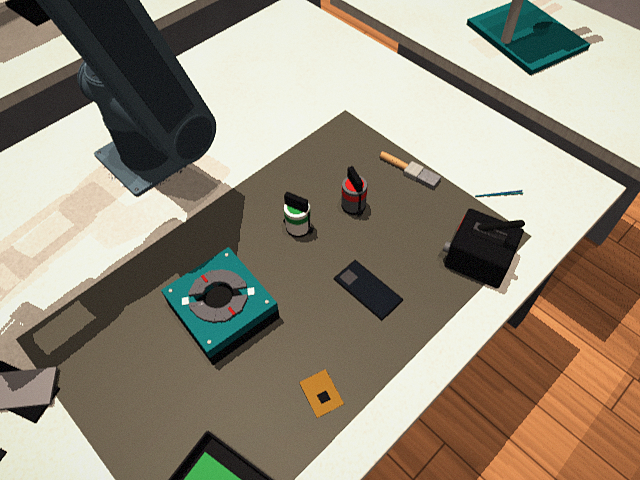

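The top view shows fresh at (308,309), spent at (240,288) and the collar bore at about (437,285). The red lock bars are at (438,261) and (436,309), and the white slot bars at (410,267) and (464,303). The scene view shows fresh at (297,215) and the collar at (219,294).

```bash
cat >> h.py <<'E'
def blobs(img,mask,box,amin=8):
    x0,y0,x1,y1=box;m=np.zeros_like(mask);m[y0:y1,x0:x1]=mask[y0:y1,x0:x1]
    n,l,s,c=cv2.connectedComponentsWithStats(m.astype(np.uint8))
    return [(s[i,4],c[i],l==i) for i in range(1,n) if s[i,4]>=amin]
E
python3 - <<'E'
from h import *
b=cv2.imread("pics/t0.png").astype(int);B,G,R=b[...,0],b[...,1],b[...,2]
red=(R>150)&(G<70)&(B<70); white=(b.min(2)>190); green=(G>100)&(R<80)&(B<90)
for n,m,bx,z in(("red",red,(395,240,480,335),78),("white",white,(395,245,480,330),70),("fresh white",white|green,(285,285,335,335),85)):
    for a,c,_ in blobs(b,m,bx): print(n,a,c.round(1),ray("top",*c,z).round(1))
# shell top: white|green region + dark fin
m=b.max(2)<45
for a,c,mm in blobs(b,m,(285,280,335,340),20):
    v,u=np.nonzero(mm);P=np.array([ray("top",x,y,119)[:2] for x,y in zip(u,v)])
    w,V=np.linalg.eigh(np.cov(P.T));print("fin",a,c.round(1),P.mean(0).round(1),np.degrees(np.arctan2(V[1,1],V[0,1])),np.sqrt(w*12))
# white ellipse
mw=np.zeros(b.shape[:2],np.uint8);mw[285:335,285:335]=(white|green)[285:335,285:335]
pts=cv2.findNonZero(mw);h=cv2.convexHull(pts);print("circ",cv2.minEnclosingCircle(h),[ray("top",*cv2.minEnclosingCircle(h)[0],85).round(1)])
# teal box corners
hsv=cv2.cvtColor(b.astype(np.uint8),cv2.COLOR_BGR2HSV)
t=(abs(hsv[...,0].astype(int)-90)<8)&(hsv[...,1]>150)&(hsv[...,2]>60)
k=np.zeros(t.shape,np.uint8);k[230:340,380:490]=t[230:340,380:490]
r=cv2.minAreaRect(cv2.findNonZero(k));print("box",r,[ray("top",*q,70)[:2].round(1) for q in cv2.boxPoints(r)])
im=cv2.imread("pics/t0.png")
cv2.imwrite("pics/c0.png",np.hstack([cv2.resize(im[280:340,280:340],(400,400),interpolation=0),cv2.resize(im[235:335,387:487],(400,400),interpolation=0)]))
E
```

```text
red 23 [437.9 260.4] [ 559.9 -146.8   78. ]
red 21 [436.4 308.7] [ 460.  -139.5   78. ]
white 42 [409.3 266.4] [549.  -87.9  70. ]
white 43 [464.3 303.5] [ 470.6 -199.2   70. ]
fresh white 106 [317.1 306.7] [466.1 105.6  85. ]
fresh white 168 [299.9 312.1] [455.5 140.7  85. ]
fresh white 27 [312.  307.6] [464.3 116.   85. ]
circ ((307.6456604003906, 309.4350280761719), 14.43947696685791) [array([460.7, 124.9,  85. ])]
box ((436.20001220703125, 285.6000061035156), (82.68061065673828, 87.6132583618164), 3.3664605617523193) [array([424. , -48.8]), array([606.5, -65.1]), array([ 594.4, -238.5]), array([ 412.4, -218.1])]
```

View pics/c0.png

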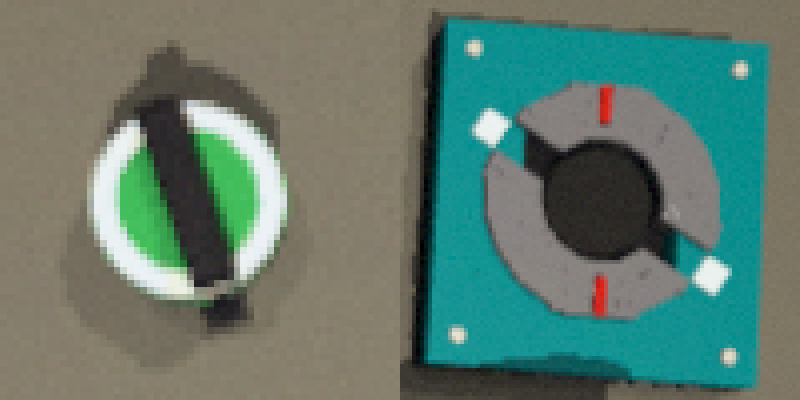

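Run:
```python
from h import *
b=cv2.imread("pics/t0.png").astype(int)
yy,xx=np.mgrid[:480,:640];m=(b.max(2)<75)&(np.hypot(xx-307.6,yy-309.4)<14.2)
v,u=np.nonzero(m);P=np.array([ray("top",x,y,110)[:2] for x,y in zip(u,v)])
w,V=np.linalg.eigh(np.cov(P.T));d=V[:,1]*np.sign(V[0,1]);print(P.mean(0),np.degrees(np.arctan2(d[1],d[0])),np.sqrt(w*12))
# scene check: project
print(proj("scene",(461,125,119)),proj("scene",(510,-143,78)))
```

```text
[460.49298858 124.51894806] 18.115288234101715 [12.88045029 53.77981045]
(np.float64(296.3558941533795), np.float64(196.0541906631636)) (np.float64(218.34267804632935), np.float64(292.8860020376767))
```

Emit:
play_rows --pt "9.3 0 0 3 0 0 0" --pt "9.3 0 0 3 0 0 0" --pt "9.3 1.55 3.4 0 0 0 0" --pt "9.3 1.55 3.4 0 0 0 0" --pt "9.3 1.55 3.4 0 0 0 0" --pt "9.3 1.55 3.4 0 0 0 0" --pt "9.3 1.55 3.4 0 0 0 0" --pt "9.3 1.55 3.4 0 0 0 0" --pt "9.3 1.55 3.4 0 0 0 0" --pt "9.3 1.55 3.4 0 0 0 0" --pt "9.3 1.55 3.4 0 0 0 0" --pt "9.3 1.55 3.4 0 0 0 0" --pt "9.3 1.55 3.4 0 0 0 0" --pt "9.3 1.55 3.4 0 0 0 0" --pt "9.3 1.55 3.4 0 0 0 0" --pt "9.3 1.55 3.4 0 0 0 0" --pt "9.3 1.55 3.4 0 0 0 0" --pt "9.3 1.55 3.4 0 0 0 0" --pt "9.3 1.55 3.4 0 0 0 0" --pt "9.3 0 0 0 0 0 0"

```text
clock: 1.77
ee_pos: [430.8, 59.2, 278.3]
ee_rot: [-0.001, 0.988, 0.156, 0.0]
contact_force: [-0.5, 0.0, -0.0]
width: 93.0
grasp_force: 0.0
```

Emit:
play_rows --pt "9.3 1.5 3.25 0 0 0 0" --pt "9.3 1.45 3.25 0 0 0 0" --pt "9.3 0 0 -3 0 0 0" --pt "9.3 0 0 -3 0 0 0" --pt "9.3 0 0 -3 0 0 0" --pt "9.3 0 0 -2.5 0 0 0" --pt "9.3 0 0 -2.5 0 0 0" --pt "9.3 0 0 -2 0 0 0" --pt "9.3 0 0 -2 0 0 0" --pt "9.3 0 0 -1 0 0 0" --pt "9.3 0 0 0 0 0 0" --pt "9.3 0 0 0 0 0 0"

```text
clock: 2.77
ee_pos: [458.6, 118.1, 88.2]
ee_rot: [-0.0, 0.988, 0.153, -0.001]
contact_force: [-0.2, 0.3, 1.0]
width: 93.0
grasp_force: 0.0
```

Run:
```python
from h import *
a=env.capture("scene");print(env.read_state()["ee_pos"],proj("scene",env.read_state()["ee_pos"]))
cv2.imwrite("pics/s1.png",cv2.resize(a[130:270,210:400],(760,560),interpolation=cv2.INTER_CUBIC))
```

```text
[459.3329707  118.26399808  89.00422766] (np.float64(294.39701317342457), np.float64(205.59669745188725))
```

View pics/s1.png

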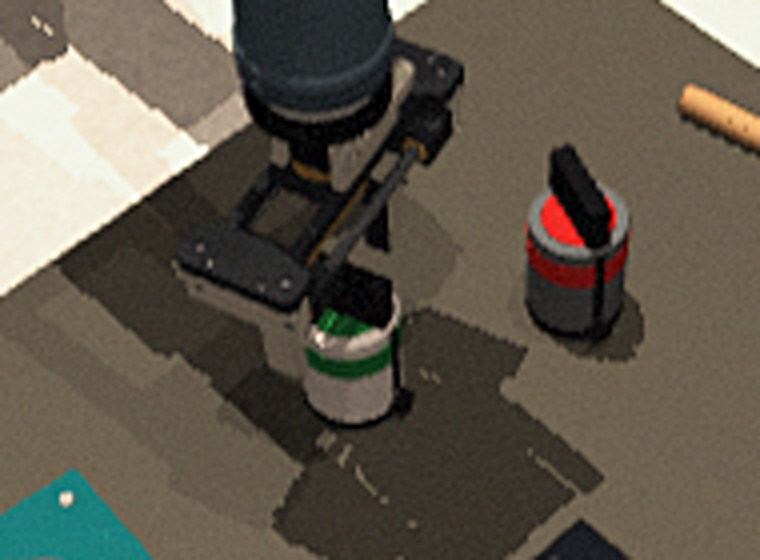

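The gripper straddles the fin cleanly, with fresh at crop position (350,340) and spent well clear. The TCP reads about 6 mm short in y, so I'll correct that and then grip.

Emit:
play_rows --pt "9.3 0.1 0.6 -0.1 0 0 0" --pt "9.3 0 0 0 0 0 0" --pt "4 0 0 0 0 0 0" --pt "1 0 0 0 0 0 0" --pt "0 0 0 0 0 0 0" --pt "0 0 0 0 0 0 0" --pt "0 0 0 0 0 0 0" --pt "0 0 0 0 0 0 0" --pt "0 0 0 0 0 0 0" --pt "0 0 0 0 0 0 0" --force 50

```text
clock: 3.65
ee_pos: [460.1, 124.7, 87.6]
ee_rot: [-0.0, 0.988, 0.153, -0.0]
contact_force: [-0.4, 0.8, -0.1]
width: 44.2
grasp_force: 0.0
```

Emit:
play_rows --pt "0 0 0 0 0 0 0" --pt "0 0 0 0 0 0 0" --pt "0 0 0 0 0 0 0" --pt "0 0 0 0 0 0 0" --pt "0 0 0 0 0 0 0" --pt "0 0 0 0 0 0 0" --pt "0 0 0 0 0 0 0" --pt "0 0 0 0 0 0 0"

```text
clock: 4.32
ee_pos: [459.9, 124.7, 87.4]
ee_rot: [-0.0, 0.988, 0.153, -0.0]
contact_force: [-0.3, -0.5, -1.3]
width: 14.1
grasp_force: 50.0
```

Emit:
play_rows --pt "0 0 0 1 0 0 0" --pt "0 0 0 2.5 0 0 0" --pt "0 0 0 3 0 0 0" --pt "0 0 0 3 0 0 0" --pt "0 0 0 1.5 0 0 0" --pt "0 0.5 -2.7 0 0 0 0.065" --pt "0 0.5 -2.7 0 0 0 0.065" --pt "0 0.5 -2.7 0 0 0 0.065" --pt "0 0.5 -2.7 0 0 0 0.065" --pt "0 0.5 -2.7 0 0 0 0.065" --pt "0 0.5 -2.7 0 0 0 0.065" --pt "0 0.5 -2.7 0 0 0 0.065" --pt "0 0.5 -2.7 0 0 0 0.065" --pt "0 0.5 -2.7 0 0 0 0.065" --pt "0 0.5 -2.5 0 0 0 0.065" --pt "0 0 0 0 0 0 0" --pt "0 0 0 0 0 0 0" --pt "0 0 0 0 0 0 0"

```text
clock: 5.82
ee_pos: [509.8, -142.9, 197.9]
ee_rot: [-0.0, 0.888, 0.46, -0.0]
contact_force: [0.1, 0.4, -2.1]
width: 13.5
grasp_force: 50.0
```

```bash
cat >> h.py <<'E'
from scipy.spatial.transform import Rotation as Ro
def show():
    s=env.read_state();w,x,y,z=s["ee_rot"];M=Ro.from_quat([x,y,z,w]).as_matrix()
    print(round(s["clock"],2),s["ee_pos"].round(1),"yaw",np.degrees(np.arctan2(M[1,0],M[0,0])).round(2),"tilt",M[:,2].round(4),s["contact_force"].round(1),s["ft_torque"].round(2),round(s["width"],1))
E
python3 - <<'E'
from h import *
a=env.capture("scene");show();b=env.capture("top")
cv2.imwrite("pics/s2f.png",a);cv2.imwrite("pics/t2f.png",b)
cv2.imwrite("pics/s2.png",np.hstack([cv2.resize(a[180:360,150:290],(420,540),interpolation=2),cv2.resize(b[220:350,375:465],(374,540),interpolation=2)]))
E
```

```text
5.87 [ 509.8 -142.4  197.8] yaw 54.8 tilt [-4.e-04  6.e-04 -1.e+00] [ 0.  -0.9 -1.7] [-0.06 -0.06  0.02] 13.3
```

View pics/s2.png

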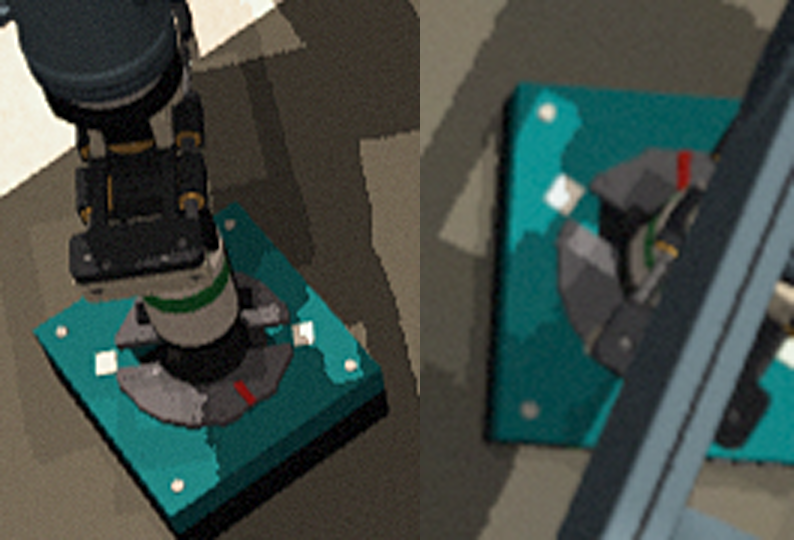

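The scene crop shows fresh upright over the bore, with its lugs aligned with the white bars at crop (107,362) and (303,333). I'll nudge y and lower slowly.

Emit:
play_rows --pt "0 0 -0.1 -1.5 0 0 0.003" --pt "0 0 0 -1.2 0 0 0" --pt "0 0 0 -0.5 0 0 0" --pt "0 0 0 -0.3 0 0 0" --pt "0 0 0 -0.3 0 0 0" --pt "0 0 0 -0.3 0 0 0" --pt "0 0 0 0 0 0 0" --pt "0 0 0 0 0 0 0"

```text
clock: 6.58
ee_pos: [510.3, -144.4, 156.9]
ee_rot: [0.0, 0.887, 0.462, 0.0]
contact_force: [-1.4, -0.7, -1.2]
width: 13.4
grasp_force: 50.0
```

```bash
python3 -c "
from h import *
show()"
```

```text
6.58 [ 510.3 -144.4  156.9] yaw 54.99 tilt [ 4.e-04 -2.e-04 -1.e+00] [-1.4 -0.7 -1.2] [-0.13 -0.09  0.  ] 13.4
```

Emit:
play_rows --pt "0 0 0 -0.3 0 0 0" --pt "0 0 0 -0.3 0 0 0" --pt "0 0 0 -0.3 0 0 0" --pt "0 0 0 -0.3 0 0 0" --pt "0 0 0 0 0 0 0" --pt "0 0 0 0 0 0 0"

```text
clock: 7.08
ee_pos: [510.3, -144.5, 144.8]
ee_rot: [0.0, 0.887, 0.462, 0.0]
contact_force: [0.0, -0.6, 0.7]
width: 13.6
grasp_force: 50.0
```

```bash
python3 -c "
from h import *
show()"
```

```text
7.08 [ 510.3 -144.5  144.8] yaw 54.99 tilt [ 4.e-04 -2.e-04 -1.e+00] [ 0.  -0.6  0.7] [-0.07 -0.05 -0.04] 13.6
```

Emit:
play_rows --pt "0 0 0 -0.3 0 0 0" --pt "0 0 0 -0.3 0 0 0" --pt "0 0 0 -0.25 0 0 0" --pt "0 0 0 0 0 0 0" --pt "0 0 0 0 0 0 0" --pt "0 0 0 0 0 0 0"

```text
clock: 7.58
ee_pos: [510.4, -144.4, 136.6]
ee_rot: [0.0, 0.887, 0.462, 0.0]
contact_force: [-1.4, 0.4, 5.4]
width: 14.1
grasp_force: 50.0
```

```bash
python3 -c "
from h import *
show()"
```

```text
7.58 [ 510.4 -144.4  136.6] yaw 55.0 tilt [ 8.e-04 -5.e-04 -1.e+00] [-1.4  0.4  5.4] [0.05 0.2  0.  ] 14.1
```

Emit:
play_rows --pt "0 0 0 -0.1 0 0 0" --pt "0 0 0 0 0 0 -0.05" --pt "0 0 0 0 0 0 -0.05" --pt "0 0 0 0 0 0 -0.05" --pt "0 0 0 0 0 0 -0.05" --pt "0 0 0 0 0 0 -0.05" --pt "0 0 0 0 0 0 -0.05" --pt "0 0 0 0 0 0 0"

```text
clock: 8.25
ee_pos: [510.7, -144.7, 136.0]
ee_rot: [0.001, 0.946, 0.323, 0.001]
contact_force: [-0.2, 0.4, 6.9]
width: 13.8
grasp_force: 50.0
```

Run:
```python
from h import *
show();a=env.capture("scene")
cv2.imwrite("pics/s3.png",cv2.resize(a[200:370,140:300],(565,600),interpolation=2))
```

```text
8.25 [ 510.7 -144.7  136. ] yaw 37.66 tilt [ 0.0017 -0.0011 -1.    ] [-0.2  0.4  6.9] [-0.04  0.18 -0.  ] 13.8
```

View pics/s3.png

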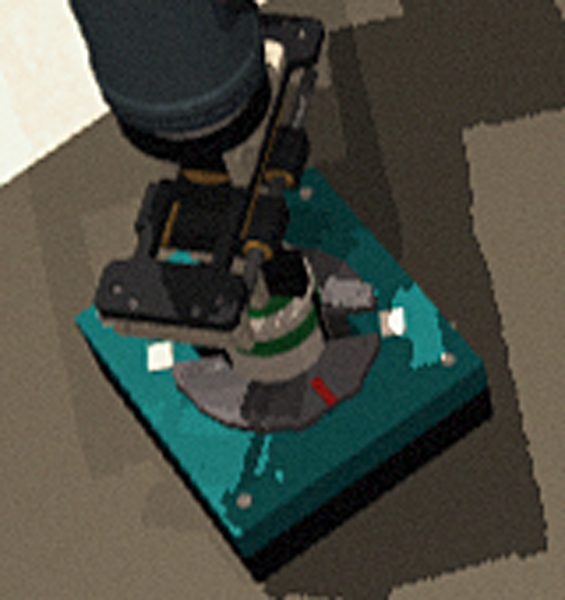

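The cartridge is down in the collar and turning freely; the slots are opening up beside the white bars at (160,357) and (393,320). I'll go on to the lock.

Emit:
play_rows --pt "0 0 0 0 0 0 -0.06" --pt "0 0 0 0 0 0 -0.06" --pt "0 0 0 0 0 0 -0.06" --pt "0 0 0 0 0 0 -0.06" --pt "0 0 0 0 0 0 -0.06" --pt "0 0 0 0 0 0 -0.06" --pt "0 0 0 0 0 0 -0.06" --pt "0 0 0 0 0 0 -0.06" --pt "0 0 0 0 0 0 -0.06" --pt "0 0 0 0 0 0 -0.06" --pt "0 0 0 0 0 0 -0.06" --pt "0 0 0 0 0 0 -0.05" --pt "0 0 0 0 0 0 -0.04" --pt "0 0 0 0 0 0 0" --pt "0 0 0 0 0 0 0"

```text
clock: 9.55
ee_pos: [510.8, -144.7, 136.0]
ee_rot: [0.0, 0.999, -0.045, 0.001]
contact_force: [-0.7, -0.5, 7.2]
width: 13.7
grasp_force: 50.0
```

```bash
python3 -c "
from h import *
show()"
```

```text
9.55 [ 510.8 -144.7  136. ] yaw -5.18 tilt [ 0.0018 -0.001  -1.    ] [-0.7 -0.5  7.2] [ 0.01  0.21 -0.01] 13.7
```

Emit:
play_rows --pt "0 0 0 0 0 0 -0.015" --pt "0 0 0 0 0 0 -0.015" --pt "0 0 0 0 0 0 0" --pt "0 0 0 0 0 0 0"

```text
clock: 9.88
ee_pos: [510.6, -145.1, 136.0]
ee_rot: [0.001, 0.998, -0.06, 0.001]
contact_force: [-0.5, -1.9, 6.8]
width: 13.5
grasp_force: 50.0
```

```bash
python3 -c "
from h import *
show()"
```

```text
9.88 [ 510.6 -145.1  136. ] yaw -6.87 tilt [ 0.0015 -0.0018 -1.    ] [-0.5 -1.9  6.8] [-0.21  0.25  0.13] 13.5
```

The rising torque shows the stop at about -6.9°, as expected. I'll ease back slightly and let it rise.

Emit:
play_rows --pt "0 0 0 0.1 0 0 0.015" --pt "0 0 0 0.2 0 0 0" --pt "0 0 0 0.2 0 0 0" --pt "0 0 0 0.1 0 0 0" --pt "0 0 0 0 0 0 0" --pt "0 0 0 0 0 0 0"

```text
clock: 10.38
ee_pos: [510.6, -144.9, 141.4]
ee_rot: [0.001, 0.999, -0.053, 0.001]
contact_force: [1.1, -3.3, 4.1]
width: 13.7
grasp_force: 50.0
```

```bash
python3 -c "
from h import *
show()"
```

```text
10.38 [ 510.6 -144.9  141.4] yaw -6.03 tilt [ 0.0012 -0.0012 -1.    ] [ 1.1 -3.3  4.1] [-0.54 -0.22  0.01] 13.7
```

Emit:
play_rows --pt "3 0 0 0 0 0 0" --pt "6 0 0 0 0 0 0" --pt "6 0 0 0 0 0 0" --pt "6 0 0 0 0 0 0" --pt "6 0 0 0 0 0 0" --pt "6 0 0 0 0 0 0" --pt "6 0 0 0 0 0 0" --pt "6 0 0 1 0 0 0" --pt "6 0 0 2.5 0 0 0" --pt "6 0 0 3 0 0 0" --pt "6 0 0 3 0 0 0" --pt "6 -3 0 0 0 0 0" --pt "6 -3 0 0 0 0 0" --pt "6 -3 0 0 0 0 0" --pt "6 -3 0 0 0 0 0" --pt "6 -3 0 0 0 0 0" --pt "6 0 0 0 0 0 0"

```text
clock: 11.8
ee_pos: [356.1, -143.2, 236.7]
ee_rot: [0.0, 0.999, -0.053, -0.001]
contact_force: [0.5, 0.8, -0.3]
width: 60.3
grasp_force: 0.0
```

Run:
```python
from h import *
show();a=env.capture("scene");b=env.capture("top")
cv2.imwrite("pics/s4.png",np.hstack([cv2.resize(a[200:370,140:300],(420,446),interpolation=2),cv2.resize(b[230:345,385:485],(380,446),interpolation=2)]))
```

```text
11.8 [ 356.1 -143.2  236.7] yaw -6.08 tilt [-1.9e-03 -1.0e-04 -1.0e+00] [ 0.5  0.8 -0.3] [ 0.05 -0.01  0.04] 60.3
```

View pics/s4.png

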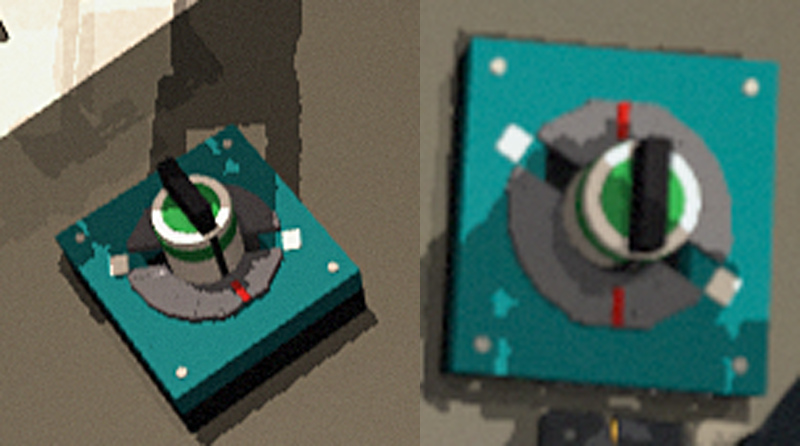

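The picture shows fresh upright in the collar, with its fin along the red bars. The top is centred at (645,200) in the right-hand crop, which agrees with the expected parallax. I'll check height and tilt numerically.

Run:
```python
from h import *
b=env.capture("top");a=env.capture("scene");L=[]
for n,im,bx in(("top",b,(415,255,470,310)),("scene",a,(190,255,240,300))):
    i=im.astype(int);B,G,R=i[...,0],i[...,1],i[...,2]
    m=((i.min(2)>175)|((G>120)&(R<110)&(B<130)&(G-B>30)))
    k=np.zeros(m.shape,np.uint8);x0,y0,x1,y1=bx;k[y0:y1,x0:x1]=m[y0:y1,x0:x1]
    k=cv2.morphologyEx(k,cv2.MORPH_OPEN,np.ones((2,2)))
    e=cv2.fitEllipse(cv2.convexHull(cv2.findNonZero(k)));print(n,e,"expected",proj(n,(510,-143.3,140)))
    print(ray(n,*e[0],140).round(1))
    q0=ray(n,*e[0],0);q1=ray(n,*e[0],200);L.append((q0,(q1-q0)/np.linalg.norm(q1-q0)))
(p,d),(q,f)=L;s=np.linalg.lstsq(np.c_[d,-f],q-p,rcond=None)[0];print("tri",(p+s[0]*d).round(1),(q+s[1]*f).round(1))
```

```text
top ((452.4789733886719, 287.0147399902344), (22.872365951538086, 48.320030212402344), 144.56019592285156) expected (np.float64(443.1748211105188), np.float64(281.2276305234715))
[ 498.4 -161.1  140. ]
scene ((212.7834014892578, 285.5318603515625), (14.81167221069336, 27.790782928466797), 84.98204040527344) expected (np.float64(212.88526682736352), np.float64(277.6660976782767))
[ 524.1 -154.4  140. ]
tri [ 500.3 -165.5  119.9] [ 510.9 -149.3  117.4]
```

The automatic mask picked up the white bar, so I discard that fit. Read by eye from the crops, the top centre is within about 1 px of the locked, upright prediction in both views: (444.2,281.5) against (443.2,281.2), and (213.9,278.9) against (212.9,277.7). The easing-off also went above the 52 mm blocked level with only spring force, so the lugs are in their pockets.

```bash
python3 -c "
from h import *
print(env.hand_in())"
```

```text
the job is handed in; nothing more can be done
None
```

I fitted, turned and released the fresh cartridge and handed the job in at about 12 s. The images and forces indicate it is locked, but hand-in returned no verdict and my numerical height/tilt check failed, so I judged the final pose by eye.

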